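# Unlock a dip probe from its storage well and hang it in the cup

### The arm

A 6-joint arm with a two-finger parallel gripper is mounted at the origin on a cart in front of the work surface, level with it; the furniture and walls round the work are solid. World frame = base frame: x ahead of the robot, y to its left, z up, the work surface at z = 0. Lengths are in m, angles in rad, forces in N, time in s.
With the tool pointing down it reaches from about 0.225 to 0.875 m from the base axis. Payload 3.4 kg.
Tool frame: the origin (TCP) lies at the very end of the fingers, on their centre line; the grasp point (between the pads) lies manip.hold_point_z behind it (manip.hold_point_z is the distance from the TCP to the grasp point, in m); x points along the fingers, y is the direction in which the jaws open and shut, and the axes are right-handed (so a half turn about x gives the same grasp; the last joint's range is limited). The gripper opens to 85 mm and grips with 20 to 120 N. Pads are 22 mm wide; open, the fingers measure 114 mm over their backs; the gripper's body (76 mm by 85 mm) begins 54 mm behind the grasp point. The pads swing forward as they close: fully open they stand 13 mm farther back than shut.
Start: joints at [-1.466, 0.276, 1.505, -0, 1.361, -0.121], TCP at [0.129, -0.56, 0.231] pointing down, gripper open.
Joint ranges: [-2.89, 2.89], [-0.75, 2.08], [0.22, 2.7], [-1.18, 4.32], [0.11, 2.71], [-2.7, 2.7]. Speed limits (rad/s): [2.57, 2.57, 3.14, 3.14, 3.14, 3.14].

### API

Orientations are given as a unit quaternion [w, x, y, z].
In Python, from rig import manip gives the robot as it stands.
- The arm moves only by the tool step_arm, never from a script. Its argument "targets" is a list of rows, each a list of 2 entries, a list of its own where there are three numbers: the shift along the tool's x, y, z in mm, then the turn about the tool's x in degrees. A call has 1 to 20 rows; each row is the pose to reach, as a shift and turn from the pose commanded when the call began, along the tool's axes at that moment; what a row does not reach only later rows make up. A row lasts 1/10 s, in which the tool goes at most 50 mm and 8.59 degrees, less where a joint would pass 70% of its speed; a pose out of reach is approached as far as the arm can. A call with a gripper value outside its range is refused whole. "grip" is the closure, from 0 (fully open) to 1 (shut), set as the call begins (left out, the last holds). The fingers move at their own pace and stop on an object; "grip_force" is the grip in N (left out, the last holds). Time passes only in rows, so rows that repeat a pose let the fingers close. It gives the time, the measured TCP pose, the force and the opening at its end, in the units of the state.
- manip.get_state(): the state, without advancing time (a new reading comes with each control period).
- manip.get_image(name): name is "scene" or "top"; returns a dict with "image" (384x512x3 uint8, red, green, blue), "fx", "fy", "cx", "cy" (pixels), "pose" (4x4, takes a point from camera to world coordinates). Camera axes: x right, y down, z forward; pixel columns grow to the right and rows downward; lengths in m; the calibration is good to about 2 mm. A picture is of the moment at which its call begins. There is no depth.
- manip.sign_off(): hands the job in, once; it reports no verdict.
Trained networks look in a picture, given as the dict that the camera call returned (one of the last four; its "shot" number tells which), for a name from the list of things; names that differ only in an ending like _2 or _b are one class to them, and where a whole thing is asked for, a point or a joint stands for the part that bears it (a point fixed in the world has none). Each returns a list of dicts, best first, with "confidence" (0 to 1); they miss things now and then, are a little off and sometimes report something else, mostly with a low value. They report only what shows in the picture. A call takes as long as a camera call. They do not tell look-alikes from the thing itself.
- manip.search_frame(picture, thing): "xyz" ([x, y, z] in m, in world coordinates, good to about 4 mm: the middle of the surface that is visible of it).
- manip.regions_of(picture, thing): "region" (384x512 bool, what is visible of it).
The state is a dict: "clock": time; "qpos": joint angles; "qd": joint speeds; "effort": joint torques, N m; "position": TCP position; "ee_rot": TCP orientation; "contact_force": force on the tool from outside, world axes, zero at the start; "moment": the same for the moment, N m; "width": finger opening in m.
Only numpy, scipy, OpenCV 4.12 (cv2) and the standard library are available. Lean on these libraries where they do the work, as an engineer would, in place of code of your own. Each camera call takes 0.05 s, during which the arm holds its last target.

### The job

The dip probe with the blue head is locked in the grey storage well by a twist lock. Turn it anticlockwise (seen from above), feeling with a light upward pull for the place where it comes free, draw it straight out without forcing it, and hang it upright in the white cup with its two side lugs fully down in the two rim notches. Let go of it there and leave the jar, the petri dish and the forceps alone.

Things in the scene. Friction and masses are not known exactly. Their poses are not given: they have to be found in the camera images.
- probe: Loose dip probe, 130 mm long, about 140 g, upright. Origin at its lower tip, z up, x along its lugs; half a turn leaves it the same. Stem 12 mm in diameter; lug bar 50 mm above the tip; black splash disc 53 mm in diameter 65 to 69 mm above the tip, which at the start rests on the well's rim and hides the lock; neck 14 mm in diameter; blue head 90 to 130 mm above the tip.
- probe_head (a point): Middle of the blue head, 110 mm above the tip, axes as the probe. The head is 30 mm (x) by 16 mm (y) by 40 mm high, to be gripped from above across its 16 mm
- probe_lugs (a point): Middle of the lug bar, 50 mm above the tip, axes as the probe: a square steel bar 40 mm long (x), 6 x 6 mm thick, through the stem; its ends are the two lugs. At the start they have about 4 mm of lift before they meet the locking ring from below
- probe_tip (a point): Lower tip of the probe
- well: Grey storage well fixed to the worktop: tube 57 mm in outer diameter, 73 mm high, on an 84 mm flange. Origin under its centre, z up; its yaw tells nothing about the lock. The tip of the stored probe is 8 mm above the worktop
- well_mouth (a point): Centre of the well's mouth, 73 mm above the worktop. In it a spring-mounted locking ring (hole 17 mm, one 12 mm slot across) that never turns and gives 6 mm upward at 2.5 N/mm, then stops hard. The lugs pass up only in line with the slot (about 0.1 rad either way), which lies 0.4 to 1.3 rad anticlockwise of the lug bar's first direction, unseen until the probe is out; no click, no end stop
- cup: White cup fixed to the worktop: 36 mm in outer diameter, 22 mm in inner diameter, 68 mm high, on an 84 mm flange. Origin at the centre of its underside, z up. Two notches in the rim, 11 mm wide and 12 mm deep, lie opposite each other along its x axis (either lug may go in either notch).
- cup_seat (a point): On the cup's axis 59 mm above the worktop: where the middle of the lug bar is when the lugs lie on the notch floors; axes as the cup
- canister: Bystander: small white screw-cap jar, 31 mm in diameter, 40 mm high, origin under its centre
- forceps: Bystander: steel forceps lying flat, 115 mm long (y), 13 mm wide, 9 mm high, origin under its centre
- petri: Bystander: petri dish, whitish inside, 60 mm in diameter, 16 mm high, origin under its centre
Not all that is in view belongs to the job. Leave any orange or purple look-alike of the probe alone.

How it is judged:
By the outcome, as a careful person would: the job done as asked, in the order asked, and still so for the second after the job is handed in, with the robot touching nothing.
It also fails if it takes over 45 s, if anything falls off the work surface, if the arm or the gripper's body presses on something with over 40 N, if the wrist force passes 120 N, or if a joint passes its speed limit or range.

## Working session

There is one attempt and no reset: what is moved stays moved. The work goes in short steps, Python scripts to look and compute and a tool call to move; the robot and the scene stay as the last step left them, time stands still between calls to the robot, and variables do not carry over. Pictures are saved under pics/ and viewed, and the job is handed in when it is done.

Besides the shell and the picture viewer there is one more tool, called after "Emit:" by a JSON object that holds its "name" and its "arguments", one argument or row to a line. step_arm: Moves the arm, as the interface text tells. Its arguments: {"type":"object","properties":{"targets":{"type":"array"},"grip":{"type":"number"},"grip_force":{"type":"number"}},"required":["targets"]}

```bash
ls; mkdir -p pics
python3 - <<'E'
from rig import manip
import cv2,pickle
s=manip.get_state();print(s, manip.hold_point_z)
for n in("scene","top"):
    p=manip.get_image(n);cv2.imwrite(f"pics/{n}0.png",p["image"][:,:,::-1]);pickle.dump(p,open(f"{n}0.pkl","wb"))
    print(n,p["fx"],p["cx"],p["cy"],p["pose"])
    for t in("probe","probe_head","well","cup","cup_seat","well_mouth","canister","forceps","petri"):
        print(t,[(x["xyz"],round(x["confidence"],2)) for x in manip.search_frame(p,t)][:4])
E
```

```text
pics
{'clock': 0.0, 'qpos': array([-1.46598070e+00,  2.76609502e-01,  1.50614179e+00,  2.60493585e-05,
        1.36067375e+00, -1.21041754e-01]), 'qd': array([ 1.28603957e-04,  1.13250390e-04,  6.15995180e-05, -2.14246924e-03,
       -1.17582629e-04, -2.58643531e-04]), 'effort': array([-6.64570052e-05, -4.16769147e+01, -2.45804232e+01,  1.25561223e-04,
        1.12075798e-02,  1.01689008e-05]), 'position': array([ 0.12869222, -0.5598788 ,  0.23042797]), 'ee_rot': array([ 0.07903332,  0.70261693,  0.08032883, -0.70258841]), 'contact_force': array([-0.05837559, -0.46642412,  0.31514639]), 'moment': array([-0.04168085, -0.01741582,  0.01021839]), 'width': 0.08536996535880478} 0.0187
scene 411.81096125810626 256.5779387540725 186.8841018580073 [[ 0.9003546  -0.2012088   0.38584533  0.18427737]
 [-0.43515505 -0.4189493   0.79694515 -0.78719452]
 [ 0.00129725 -0.88543577 -0.46475995  0.48937203]
 [ 0.          0.          0.          1.        ]]
probe [([0.5028, -0.3082, 0.1008], 0.7), ([0.634, -0.3161, 0.0726], 0.68), ([0.486, -0.1984, 0.071], 0.64)]
probe_head [([0.5079, -0.3056, 0.098]
[... 667 characters left out ...]
 ]]
probe [([0.5612, -0.2825, 0.037], 0.87), ([0.5521, -0.2049, 0.0361], 0.72), ([0.5008, -0.2963, 0.0733], 0.56)]
probe_head [([0.5059, -0.297, 0.0773], 0.9), ([0.4903, -0.2796, 0.0042], 0.59), ([0.5633, -0.2833, 0.0362], 0.56), ([0.5511, -0.202, 0.039], 0.53)]
well [([0.4912, -0.282, 0.0038], 0.84)]
cup [([0.5777, 0.0906, 0.0032], 0.84), ([0.3576, -0.3354, 0.0087], 0.2)]
cup_seat [([0.5775, 0.0929, 0.0084], 0.57)]
well_mouth [([0.4895, -0.2845, 0.0044], 0.86), ([0.6555, -0.1029, 0.0208], 0.47)]
canister [([0.4545, -0.0895, 0.0438], 0.56)]
forceps [([0.5025, -0.2989, 0.0777], 0.67), ([0.4908, -0.2841, 0.0055], 0.53), ([0.3599, -0.3378, 0.0108], 0.39)]
petri [([0.6536, -0.102, 0.0203], 0.9)]
```

View pics/scene0.png

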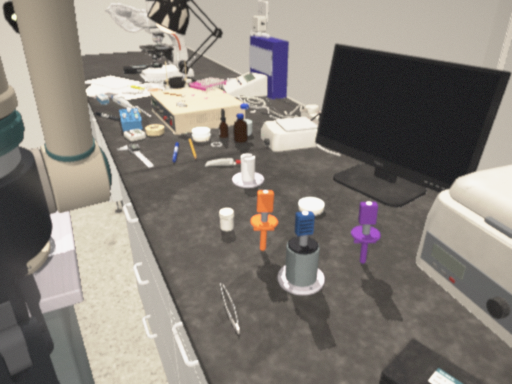

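View pics/top0.png

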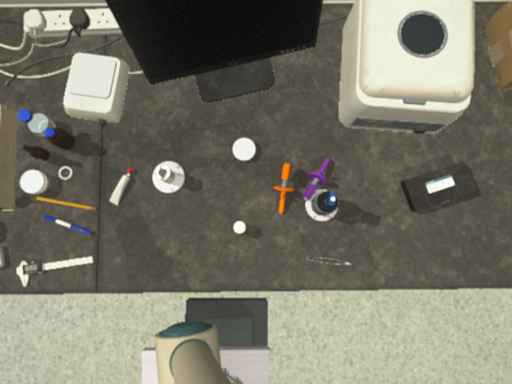

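The scene picture (first) shows the orange look-alike at (264,222) and the purple at (367,230) standing. In the top view (taken later) both are lying, with purple's end near the well at (322,205). They may have fallen between the two pictures, so I'll look again.

Run:
```python
from rig import manip
import cv2,pickle,numpy as np
print(manip.get_state()["clock"])
im=[]
for n in("scene","top"):
    p=manip.get_image(n);pickle.dump(p,open(f"{n}1.pkl","wb"))
    I=p["image"][:,:,::-1]
    c=I[180:320,190:390] if n=="scene" else I[130:270,130:370]
    c=cv2.resize(c,None,fx=3,fy=3,interpolation=cv2.INTER_CUBIC);cv2.imwrite(f"pics/{n}1.png",c)
```

```text
1.0
```

View pics/scene1.png

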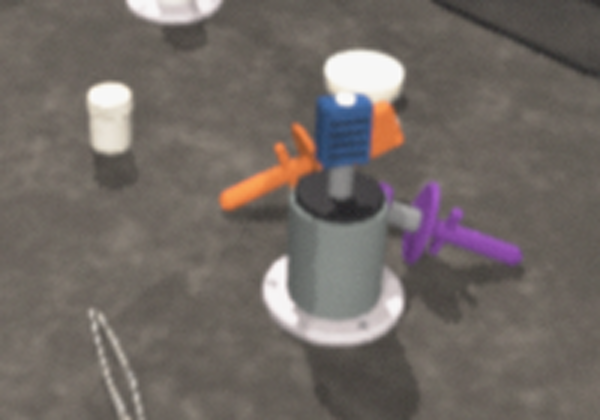

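View pics/top1.png

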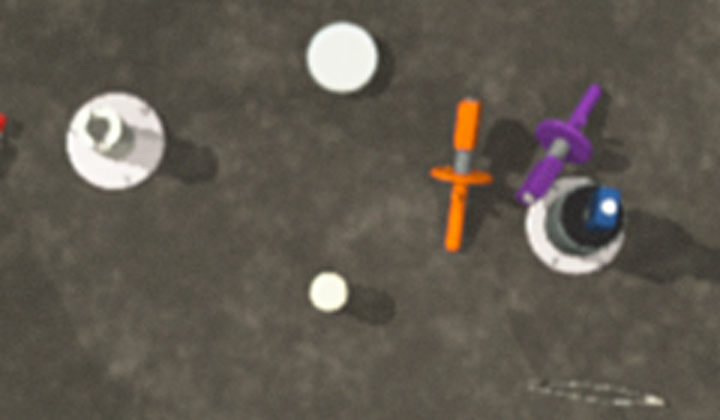

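The look-alikes fell over on their own: orange lies at crop (460,170), purple lies with its head by the well at (545,185). The candidates for the probe, in full top-view pixels, are orange (284,188), purple (318,180) and blue in the well (332,199). I choose the blue one, upright in the grey well. Next I'll fit its head and the cup accurately.

```bash
cat > h.py <<'E'
import numpy as np,cv2,pickle
from scipy.optimize import least_squares,minimize
def proj(p,X):
    T=np.linalg.inv(p["pose"]);c=np.asarray(X)@T[:3,:3].T+T[:3,3]
    return np.c_[c[:,0]/c[:,2]*p["fx"]+p["cx"],c[:,1]/c[:,2]*p["fy"]+p["cy"]]
def ray(p,u,v):
    d=p["pose"][:3,:3]@[(u-p["cx"])/p["fx"],(v-p["cy"])/p["fy"],1];return p["pose"][:3,3],d
def onz(p,u,v,z):
    o,d=ray(p,u,v);return o+d*(z-o[2])/d[2]
def box(x,y,z0,z1,yaw,a,b):
    c,s=np.cos(yaw),np.sin(yaw)
    return [[x+c*i*a/2-s*j*b/2,y+s*i*a/2+c*j*b/2,z] for i in(-1,1) for j in(-1,1) for z in(z0,z1)]
def hullmask(p,X,S=8):
    h=cv2.convexHull(proj(p,X).astype(np.float32))[:,0]
    m=np.zeros((384,512),np.uint8)
    # antialias by supersample in local roi
    lo=np.floor(h.min(0)).astype(int)-1;hi=np.ceil(h.max(0)).astype(int)+2
    w=np.zeros(((hi[1]-lo[1])*S,(hi[0]-lo[0])*S),np.uint8)
    cv2.fillPoly(w,[np.round((h-lo+.5)*S-.5).astype(np.int32)],255)
    out=np.zeros((384,512));out[lo[1]:hi[1],lo[0]:hi[0]]=cv2.resize(w,(hi[0]-lo[0],hi[1]-lo[1]),interpolation=cv2.INTER_AREA)/255.
    return out
E
python3 - <<'E'
from h import *
P=[pickle.load(open(f"{n}1.pkl","rb")) for n in("scene","top")]
M=[]
for p,(r0,r1,c0,c1) in zip(P,[(205,250,285,325),(180,225,310,350)]):
    I=p["image"].astype(float);b=I[:,:,2]-I[:,:,0]
    m=np.clip((b-10)/50,0,1);k=np.zeros_like(m);k[r0:r1,c0:c1]=1;m=m*k
    # add white dot
    w=(I.min(2)>150)*k; 
    m=np.maximum(m,w if p is P[1] else w*(np.arange(384)[:,None]<222))
    M.append(m);ys,xs=np.nonzero(m>.5);print(m.sum(),xs.min(),xs.max(),ys.min(),ys.max(),xs.mean(),ys.mean())
    print(cv2.imwrite(f"pics/m{len(M)}.png",cv2.resize((m[r0:r1,c0:c1]*255).astype(np.uint8),None,fx=8,fy=8,interpolation=0)))
def cost(v,full=False):
    e=[((hullmask(p,box(v[0],v[1],v[3]-.04,v[3],v[2],.03,.016))-m)**2).sum() for p,m in zip(P,M)]
    return e if full else sum(e)
best=[]
for yaw in np.arange(0,np.pi,np.pi/12):
    r=minimize(cost,[.508,-.303,yaw,.138],method="Nelder-Mead",options=dict(initial_simplex=np.array([[.508,-.303,yaw,.138],[.515,-.303,yaw,.138],[.508,-.296,yaw,.138],[.508,-.303,yaw+.2,.138],[.508,-.303,yaw,.146]])))
    best.append((r.fun,*np.round(r.x,4),cost(r.x,1)))
for b in sorted(best,key=lambda b:b[0])[:8]:print(b)
# combined crop
a=P[0]["image"][200:255,280:330,::-1];b=P[1]["image"][175:230,305:355,::-1]
cv2.imwrite("pics/head.png",cv2.resize(np.hstack([a,b]),None,fx=8,fy=8,interpolation=cv2.INTER_CUBIC)[:600])
a=P[0]["image"][145:195,220:270,::-1];b=P[1]["image"][150:200,145:195,::-1]
cv2.imwrite("pics/cup.png",cv2.resize(np.hstack([a,b]),None,fx=8,fy=8,interpolation=cv2.INTER_CUBIC))
E
```

```text
550.5999999999999 296 324 205 235 306.4386873920553 218.18307426597582
True
339.46 310 336 190 220 323.588424437299 206.39549839228295
True
(np.float64(381.0452593617839), np.float64(0.5086), np.float64(-0.301), np.float64(0.4751), np.float64(0.1448), [np.float64(135.39508835063435), np.float64(245.65017101114955)])
(np.float64(381.1531932333718), np.float64(0.509), np.float64(-0.3013), np.float64(0.4127), np.float64(0.1448), [np.float64(139.93833787005), np.float64(241.21485536332182)])
(np.float64(381.4988725874664), np.float64(0.5089), np.float64(-0.3012), np.float64(0.4309), np.float64(0.145), [np.float64(139.35486689734716), np.float64(242.1440056901192)])
(np.float64(381.9334685121107), np.float64(0.5086), np.float64(-0.3018), np.float64(0.4065), np.float64(0.1448), [np.float64(140.1269330257593), np.float64(241.8065354863514)])
(np.float64(389.473353171857), np.float64(0.5095), np.float64(-0.3012), np.float64(2.7267), np.float64(0.1476), [np.float64(166.7862486735871), np.float64(222.68710449826992)])
(np.float64(389.71407904652057), np.float64(0.5095), np.float64(-0.3013), np.float64(2.74), np.float64(0.1478), [np.float64(167.67573733179546), np.float64(222.0383417147251)])
(np.float64(389.9891178777393), np.float64(0.5091), np.float64(-0.301), np.float64(2.6646), np.float64(0.1475), [np.float64(164.1217903883122), np.float64(225.86732748942714)])
(np.float64(391.0725811610919), np.float64(0.5086), np.float64(-0.3006), np.float64(2.5778), np.float64(0.1481), [np.float64(159.9073467128028), np.float64(231.1652344482891)])
```

View pics/head.png

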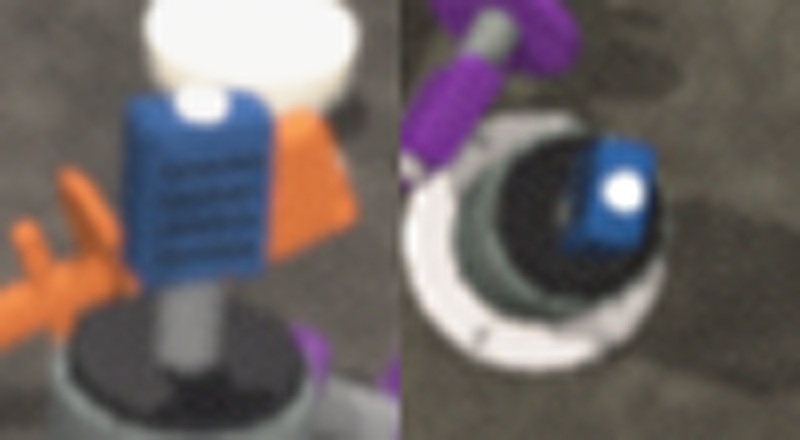

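View pics/cup.png

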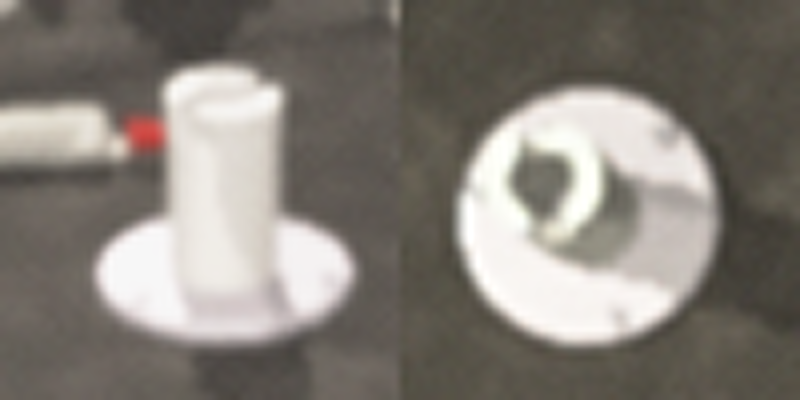

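```bash
cat > fithead.py <<'E'
from h import *
def fithead(P,rois,g,zfree=True):
    M=[]
    for p,(r0,r1,c0,c1) in zip(P,rois):
        I=p["image"].astype(float);hsv=cv2.cvtColor(p["image"],cv2.COLOR_RGB2HSV).astype(int)
        b=I[:,:,2]-I[:,:,0]
        m=((b>25)&(hsv[:,:,0]>95)&(hsv[:,:,0]<120)&(hsv[:,:,1]>90)).astype(np.uint8)
        k=np.zeros_like(m);k[r0:r1,c0:c1]=1;m*=k
        n,l,st,_=cv2.connectedComponentsWithStats(m);m=(l==1+np.argmax(st[1:,4])).astype(np.uint8)
        pts=np.argwhere(m)[:,::-1].astype(np.int32);h=cv2.convexHull(pts);f=np.zeros_like(m);cv2.fillConvexPoly(f,h,1)
        M.append(f.astype(float));print("area",f.sum(),pts.min(0),pts.max(0))
    def cost(v,full=False):
        e=[((hullmask(p,box(v[0]+(v[4] if i else 0),v[1]+(v[5] if i else 0),v[3]-.04,v[3],v[2],.03,.016))-m)**2).sum() for i,(p,m) in enumerate(zip(P,M))]
        return e if full else sum(e)+1e6*0.25*(v[4]**2+v[5]**2)
    best=[]
    for yaw in np.arange(-np.pi/2,np.pi/2,np.pi/10):
        x0=np.array([*g[:2],yaw,g[2],0,0]);S=np.vstack([x0]+[x0+d for d in np.diag([.006,.006,.2,.006,.002,.002])])
        r=minimize(cost,x0,method="Nelder-Mead",options=dict(initial_simplex=S,maxiter=1500))
        best.append((round(r.fun,1),np.round(r.x,4),np.round(cost(r.x,1),1)))
    best.sort(key=lambda b:b[0]);return best,M
E
python3 - <<'E'
from fithead import *
P=[pickle.load(open(f"{n}1.pkl","rb")) for n in("scene","top")]
b,M=fithead(P,[(205,245,285,318),(180,215,318,350)],[.508,-.303,.138])
for x in b[:5]:print(*x)
E
```

```text
area 400 [296 212] [313 235]
area 149 [325 192] [336 206]
88.4 [ 0.5088 -0.2998 -0.5421  0.1351  0.0016 -0.0026] [56.9 29.2]
89.2 [ 0.5097 -0.2982 -0.5594  0.1342  0.0007 -0.0049] [52.5 30.5]
90.7 [ 0.5077 -0.3011 -0.5583  0.1369  0.0025 -0.0009] [58.1 30.8]
94.3 [ 0.5079 -0.3011 -0.564   0.1375  0.0036 -0.0006] [58.3 32.7]
109.0 [ 0.509  -0.3013 -0.2442  0.1394  0.0016 -0.0009] [98.7  9.4]
```

Run:
```python
from h import *
P=[pickle.load(open(f"{n}1.pkl","rb")) for n in("scene","top")]
# white dot
def cen(p,r0,r1,c0,c1,th=150):
    I=p["image"].astype(float).min(2)[r0:r1,c0:c1];w=np.clip((I-th)/60,0,1)
    n,l=cv2.connectedComponents((w>0).astype(np.uint8)) ; 
    yy,xx=np.mgrid[r0:r1,c0:c1];print(w.sum(),w.max());return (w*xx).sum()/w.sum(),(w*yy).sum()/w.sum()
us=cen(P[0],209,216,300,311);ut=cen(P[1],193,205,328,338)
print(us,ut)
A=[];B=[]
for p,u in zip(P,(us,ut)):
    o,d=ray(p,*u);d/=np.linalg.norm(d);K=np.eye(3)-np.outer(d,d);A.append(K);B.append(K@o)
X=np.linalg.solve(sum(A),sum(B));print("dot",X,[proj(p,[X])[0] for p in P], [onz(p,*u,.139) for p,u in zip(P,(us,ut))])
# overlays
yaw=-.22
out=[]
for p,(r0,c0) in zip(P,((200,280),(175,305))):
    S=8;im=cv2.resize(p["image"][r0:r0+55,c0:c0+50,::-1],None,fx=S,fy=S,interpolation=cv2.INTER_CUBIC)
    q=(proj(p,box(.510,-.3015,.098,.138,yaw,.03,.016))-[c0,r0]+.5)*S
    for i in range(8):
        for j in range(i):
            if bin(i^j).count("1")==1: cv2.line(im,tuple(map(int,q[i])),tuple(map(int,q[j])),(0,255,255),1)
    out.append(im)
cv2.imwrite("pics/ov.png",np.hstack(out))
```

```text
45.266666666666666 1.0
15.566666666666666 1.0
(np.float64(305.1273932253314), np.float64(211.10456553755526)) (np.float64(332.51927194860815), np.float64(198.47965738758032))
dot [ 0.50904708 -0.30146677  0.14116153] [array([305.79985258, 210.99517846]), array([332.29552497, 198.92646704])] [array([ 0.50987978, -0.29826969,  0.139     ]), array([ 0.51029844, -0.30247364,  0.139     ])]
```

View pics/ov.png

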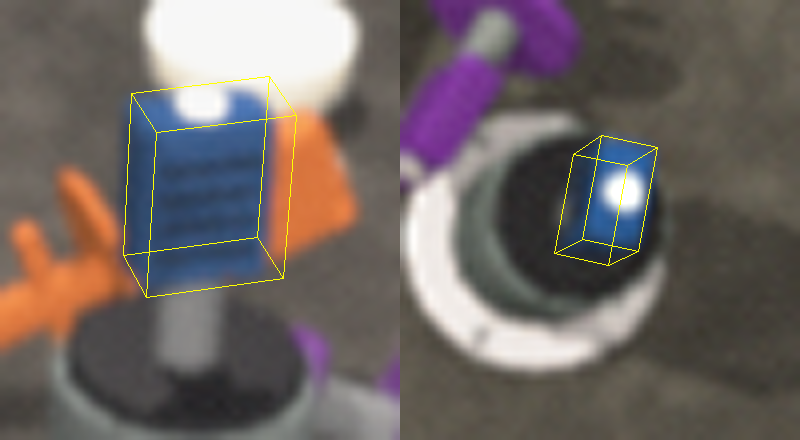

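Run:
```python
from h import *
P=[pickle.load(open(f"{n}1.pkl","rb")) for n in("scene","top")]
a=P[0]["image"][205:240,288:322,::-1];b=P[1]["image"][186:212,318:342,::-1]
f=lambda i,s:cv2.resize(cv2.convertScaleAbs(i,alpha=1.6),(int(i.shape[1]*s),int(i.shape[0]*s)),interpolation=cv2.INTER_LANCZOS4)
A=f(a,12);B=f(b,16);h=max(A.shape[0],B.shape[0]);pad=lambda i:cv2.copyMakeBorder(i,0,h-i.shape[0],0,0,0)
cv2.imwrite("pics/hz.png",np.hstack([pad(A),pad(B)]))
```

```text
(no output)
```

View pics/hz.png

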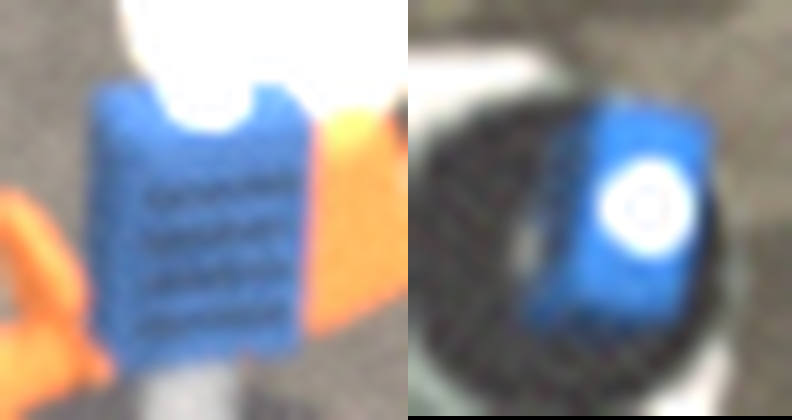

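Run:
```python
from h import *
P=[pickle.load(open(f"{n}1.pkl","rb")) for n in("scene","top")]
a=P[0]["image"][150:190,225:268,::-1];b=P[1]["image"][158:190,150:182,::-1]
f=lambda i,s,k:cv2.resize(np.clip((i.astype(float)-k)*255/(255-k),0,255).astype(np.uint8),(int(i.shape[1]*s),int(i.shape[0]*s)),interpolation=cv2.INTER_CUBIC)
A=f(a,9,130);B=f(b,12,60);h=max(A.shape[0],B.shape[0]);pad=lambda i:cv2.copyMakeBorder(i,0,h-i.shape[0],0,0,0)
cv2.imwrite("pics/cz.png",np.hstack([pad(A),pad(B)]))
for n,p,(r0,r1,c0,c1) in(("s",P[0],(150,195,225,270)),("t",P[1],(155,197,147,190))):
    g=p["image"].astype(float).min(2);k=np.zeros(g.shape,np.uint8);k[r0:r1,c0:c1]=1
    m=((g>120)*k).astype(np.uint8)
    c=max(cv2.findContours(m,0,cv2.CHAIN_APPROX_NONE)[0],key=cv2.contourArea);pts=cv2.convexHull(c)
    print(n,cv2.fitEllipse(c), [onz(p,*cv2.fitEllipse(c)[0],z) for z in(.004,.008)])
```

```text
s ((247.35150146484375, 172.52886962890625), (29.53021240234375, 35.57862854003906), 178.9570770263672) [array([0.60115227, 0.13148154, 0.004     ]), array([0.59771676, 0.12391064, 0.008     ])]
t ((167.8640899658203, 176.5696258544922), (31.436386108398438, 32.066646575927734), 61.68386459350586) [array([0.58903987, 0.09735919, 0.004     ]), array([0.5883068 , 0.09643805, 0.008     ])]
```

View pics/cz.png

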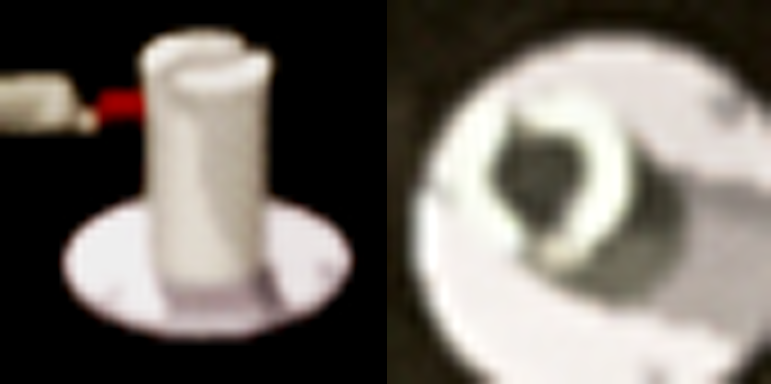

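```bash
cat > fitcup.py <<'E'
from h import *
th=np.linspace(0,2*np.pi,72,endpoint=False)
def cyl(x,y,r,z0,z1):
    return np.vstack([np.c_[x+r*np.cos(th),y+r*np.sin(th),np.full(72,z)] for z in(z0,z1)])
def fit(p,roi,x0,t,colour=None):
    r0,r1,c0,c1=roi
    g=p["image"].astype(float)
    sat=g.max(2)-g.min(2);w=np.clip((g.min(2)-85)/80,0,1)
    k=np.zeros(w.shape,bool);k[r0:r1,c0:c1]=1
    red=(sat>60);w=w*k
    if t is not None:pass
    def cost(v):
        m=np.maximum(hullmask(p,cyl(v[0],v[1],.042,0,v[2])),hullmask(p,cyl(v[0],v[1],.018,0,.068)))
        return ((m-w)[k]**2).sum()
    X=np.array([*x0,.005]);S=np.vstack([X]+[X+d for d in np.diag([.005,.005,.002])])
    r=minimize(cost,X,method="Nelder-Mead",options=dict(initial_simplex=S))
    return r.x,r.fun
E
python3 - <<'E'
from fitcup import *
P=[pickle.load(open(f"{n}1.pkl","rb")) for n in("scene","top")]
print(fit(P[0],(148,195,240,275),[.585,.095],0))
print(fit(P[1],(155,200,145,193),[.585,.095],0))
print("rim top", onz(P[1],162.8,172.6,.068))
# rectify rim
for n,p in zip("st",P):
  for z in(.068,):
    cx,cy=.585,.095
    S=12;N=60
    yy,xx=np.mgrid[0:480,0:480]
    X=cx+(240-yy)/480*.06; Y=cy+(240-xx)/480*.06   # up=+x,left=+y
    q=proj(p,np.c_[X.ravel(),Y.ravel(),np.full(X.size,z)]).reshape(480,480,2).astype(np.float32)
    im=cv2.remap(p["image"],q[:,:,0],q[:,:,1],cv2.INTER_CUBIC)[:,:,::-1]
    cv2.imwrite(f"pics/rect_{n}.png",im)
a=cv2.imread("pics/rect_s.png");b=cv2.imread("pics/rect_t.png")
for i in(a,b):
    for R in(.011,.018):cv2.circle(i,(240,240),int(R*8000),(0,0,255),1)
    for k in range(-240,241,80):cv2.circle(i,(240+k,240),2,(255,0,0),-1);cv2.circle(i,(240,240+k),2,(255,0,0),-1)
o=np.hstack([a,b]);cv2.imwrite("pics/rect.png",cv2.resize(o,(800,400)))
E
```

```text
(array([0.58628408, 0.09830524, 0.00780863]), np.float64(29.77249591503268))
(array([0.58935742, 0.09764385, 0.00551744]), np.float64(45.334806024125335))
rim top [0.58731488 0.095168   0.068     ]
```

View pics/rect.png

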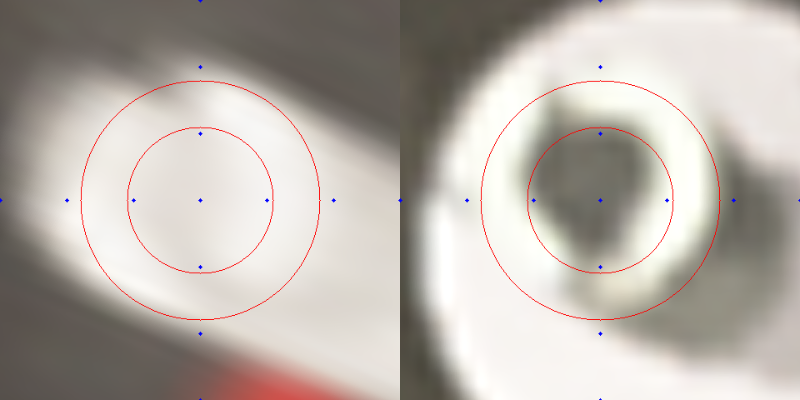

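```bash
nproc
cat > rend.py <<'E'
from h import *
def sdf(q,tf):
    x,y,z=q[...,0],q[...,1],q[...,2];r=np.hypot(x,y)
    t=np.maximum(np.maximum(r-18,11-r),z-68)
    t=np.maximum(t,-np.maximum(np.abs(y)-5.5,56-z))
    f=np.maximum(r-42,z-tf)
    return np.minimum(np.minimum(t,f),z)
def march(o,d,tf,n=45,t0=None):
    t=np.zeros(len(o)) if t0 is None else t0.copy()
    for _ in range(n):
        s=sdf(o+d*t[:,None],tf);t+=s*.95
    return t,s
def feats(p,roi,v,S=3,tf=5.):
    x,y,yaw,az,el=v
    r0,r1,c0,c1=roi
    off=(np.arange(S)+.5)/S-.5
    vv=(np.arange(r0,r1)[:,None]+off).ravel();uu=(np.arange(c0,c1)[:,None]+off).ravel()
    U,V=np.meshgrid(uu,vv);sh=U.shape
    D=np.c_[((U-p["cx"])/p["fx"]).ravel(),((V-p["cy"])/p["fy"]).ravel(),np.ones(U.size)]@p["pose"][:3,:3].T
    D/=np.linalg.norm(D,axis=1)[:,None]
    c,s=np.cos(yaw),np.sin(yaw);R=np.array([[c,s,0],[-s,c,0],[0,0,1]])
    o=R@((p["pose"][:3,3]-[x,y,0])*1000);d=D@R.T
    t0=(75-o[2])/d[:,2]
    q0=np.broadcast_to(o,d.shape)
    t,_=march(q0,d,tf,t0=t0)
    h=q0+d*t[:,None]
    e=.05;n=np.stack([sdf(h+e*np.eye(3)[i],tf)-sdf(h-e*np.eye(3)[i],tf) for i in range(3)],1)/(2*e)
    n/=np.linalg.norm(n,axis=1)[:,None]+1e-9
    L=R@np.array([np.cos(el)*np.cos(az),np.cos(el)*np.sin(az),np.sin(el)])
    ndl=np.clip(n@L,0,None)
    so=h+n*.4;tt=np.zeros(len(h));vis=np.ones(len(h))
    for _ in range(30):
        sd=sdf(so+L*tt[:,None],tf);vis=np.minimum(vis,np.where(so[:,2]+L[2]*tt>70,1,np.clip(sd/.1,0,1)));tt+=np.clip(sd,.3,None)
    r=np.hypot(h[:,0],h[:,1]);ins=(r<11.3)*np.clip((68-h[:,2])/68,0,1)
    ground=(h[:,2]<.5)&(r>42)
    F=np.stack([~ground*1.,~ground*n[:,2],~ground*ndl*vis,~ground*ins,~ground*np.sqrt(ins),ground*1.,ground*vis],1)
    k=F.shape[1]
    F=F.reshape(r1-r0,S,c1-c0,S,k).mean((1,3))
    return np.stack([cv2.GaussianBlur(F[:,:,i],(0,0),.6) for i in range(k)],2)
def cost(p,roi,v,ret=False):
    F=feats(p,roi,v);I=p["image"][roi[0]:roi[1],roi[2]:roi[3]].astype(float).mean(2)
    A=F.reshape(-1,F.shape[2]);b=I.ravel();w=np.linalg.lstsq(A.T@A+1e-2*np.eye(A.shape[1]),A.T@b,rcond=None)[0]
    e=A@w-b
    if ret:return np.clip(A@w,0,255).reshape(I.shape),I
    return (np.minimum(np.abs(e),60)**2).mean()
E
cat > run.py <<'E'
from rend import *
import time,sys
P=[pickle.load(open(f"{n}1.pkl","rb")) for n in("scene","top")]
rois=[(148,195,243,270),(156,196,147,190)]
from concurrent.futures import ProcessPoolExecutor
def job(a):
    i,yaw,az=a
    x0=np.array([.587,.097,yaw,az,.9]);S=np.vstack([x0]+[x0+d for d in np.diag([.003,.003,.15,.4,.2])])
    r=minimize(lambda v:cost(P[i],rois[i],v),x0,method="Nelder-Mead",options=dict(initial_simplex=S,maxfev=140))
    return i,yaw,round(r.fun,1),np.round(r.x,4)
if __name__=="__main__":
    t=time.time();print(cost(P[1],rois[1],[.587,.096,0,1.6,.9]),time.time()-t)
    with ProcessPoolExecutor() as ex:
        R=list(ex.map(job,[(i,y,1.3) for i in(0,1) for y in(-.4,0,.3,.7)]))
    for r in R:print(*r)
    print(time.time()-t)
E
OMP_NUM_THREADS=1 timeout 570 python3 run.py
```

```text
4
362.5753607408946 0.12335968017578125
0 -0.4 110.9 [ 0.5865  0.0996 -0.313   1.3217  0.7994]
0 0 109.6 [0.5868 0.1001 0.0443 1.3071 0.7121]
0 0.3 111.0 [0.5868 0.1002 0.1722 1.3305 0.8875]
0 0.7 94.9 [0.5876 0.1017 0.0825 1.2827 1.1528]
1 -0.4 122.9 [0.5892 0.097  0.1963 1.3427 0.4323]
1 0 127.4 [0.5891 0.0968 0.0518 1.3451 0.822 ]
1 0.3 121.0 [0.5891 0.0969 0.2    1.3413 1.0138]
1 0.7 154.7 [0.589  0.097  0.7168 1.3584 0.8621]
27.250978469848633
```

```bash
cat > run2.py <<'E'
from rend import *
P=[pickle.load(open(f"{n}1.pkl","rb")) for n in("scene","top")]
rois=[(150,172,236,262),(160,188,150,178)]
from concurrent.futures import ProcessPoolExecutor
def job(a):
    i,yaw=a
    x0=np.array([.588,.0975,1.33,1.0]);S=np.vstack([x0]+[x0+d for d in np.diag([.003,.003,.2,-.2])])
    r=minimize(lambda v:cost(P[i],rois[i],[v[0],v[1],yaw,v[2],v[3]]),x0,method="Nelder-Mead",options=dict(initial_simplex=S,maxfev=180))
    return i,yaw,round(r.fun,1),np.round(r.x,4)
if __name__=="__main__":
    with ProcessPoolExecutor() as ex:
        R=list(ex.map(job,[(i,y) for i in(0,1) for y in(-.1,0,.05,.1,.15,.2,.25,.3,.35,.45)]))
    for r in R:print(*r)
    out=[]
    for i in(0,1):
        b=min([r for r in R if r[0]==i],key=lambda r:r[2]);v=b[3]
        m,I=cost(P[i],rois[i],[v[0],v[1],b[1],v[2],v[3]],True)
        out.append(cv2.resize(np.hstack([I,m]).astype(np.uint8),(800,400 if i else 300),interpolation=cv2.INTER_CUBIC)[:300] if 0 else cv2.resize(np.hstack([I,m]).astype(np.uint8),(600,290)))
    cv2.imwrite("pics/rend.png",np.vstack(out))
E
OMP_NUM_THREADS=1 timeout 570 python3 run2.py
```

```text
0 -0.1 131.3 [0.5873 0.1019 1.3641 1.1111]
0 0 122.7 [0.5873 0.1017 1.4524 0.9926]
0 0.05 120.6 [0.5874 0.1017 1.4535 1.0503]
0 0.1 118.1 [0.5873 0.1015 1.4398 0.9592]
0 0.15 118.9 [0.5873 0.1017 1.4336 0.9691]
0 0.2 120.9 [0.5874 0.1018 1.481  1.0361]
0 0.25 127.9 [0.5875 0.1019 1.3961 1.0542]
0 0.3 132.7 [0.5876 0.1017 1.4181 0.9834]
0 0.35 140.8 [0.5874 0.1014 1.417  1.0813]
0 0.45 165.3 [0.5874 0.1017 1.4273 0.9987]
1 -0.1 228.5 [0.5889 0.0968 1.3768 0.8661]
1 0 201.1 [0.5891 0.0968 1.3689 0.9112]
1 0.05 186.5 [0.5891 0.0968 1.3628 0.8972]
1 0.1 177.9 [0.5892 0.0967 1.357  0.9972]
1 0.15 172.6 [0.5892 0.0967 1.3632 1.0046]
1 0.2 171.0 [0.5892 0.0967 1.3581 1.0126]
1 0.25 178.6 [0.5892 0.0967 1.3581 0.9411]
1 0.3 184.4 [0.5891 0.0967 1.3695 0.9545]
1 0.35 194.8 [0.5892 0.0969 1.3724 0.9647]
1 0.45 217.2 [0.5891 0.0967 1.375  0.8685]
```

View pics/rend.png

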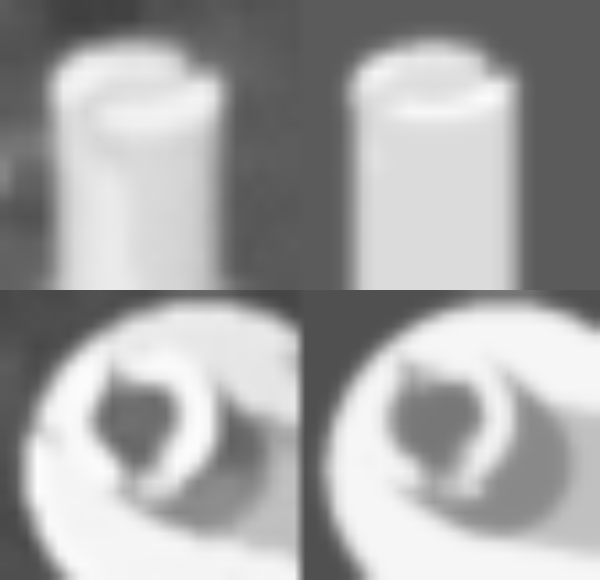

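```bash
cat > st.py <<'E'
import numpy as np
from scipy.spatial.transform import Rotation as Ro
def R(s):
    q=s["ee_rot"];return Ro.from_quat([q[1],q[2],q[3],q[0]]).as_matrix()
def plan(s,xyz,yaw=None):
    M=R(s);d=M.T@(np.array(xyz)-s["position"])*1000
    y=M[:,1];jy=np.arctan2(y[1],y[0])
    # lug(x) axis yaw = jaw yaw - 90deg mod 180
    cur=(jy-np.pi/2+np.pi/2)%np.pi-np.pi/2
    out=[np.round(d,1),"headyaw",round(cur,4)]
    if yaw is not None:
        dy=(yaw-cur+np.pi/2)%np.pi-np.pi/2
        out+=["turn deg about tool x (down => -)",round(-np.degrees(dy)*np.sign(-M[2,0]),2)]
    return out
def show(s):
    print("t",round(s["clock"],2),"pos",np.round(s["position"],4),"F",np.round(s["contact_force"],2),"M",np.round(s["moment"],3),"w",round(s["width"],4),"q",np.round(s["qpos"],3),"headyaw",plan(s,s["position"])[2])
E
python3 - <<'E'
from rig import manip
from st import *
s=manip.get_state();show(s);print(np.round(R(s),3));print(plan(s,[.509,-.3012,.19],-.18))
E
```

```text
t 1.1 pos [ 0.1287 -0.5605  0.2313] F [ 0.91  0.4  -0.3 ] M [ 0.012 -0.013  0.023] w 0.0855 q [-1.466  0.276  1.505 -0.     1.361 -0.121] headyaw 0.2258
[[-0.     0.224 -0.975]
 [-0.    -0.975 -0.224]
 [-1.     0.     0.   ]]
[array([  41.3, -167.5, -428.7]), 'headyaw', np.float64(0.2258), 'turn deg about tool x (down => -)', np.float64(23.25)]
```

Emit:
{"name": "step_arm", "arguments": {
  "targets": [
    [[3,-14,-36],2],
    [[7,-28,-71],4],
    [[10,-42,-107],6],
    [[14,-56,-143],8],
    [[17,-70,-179],10],
    [[20,-84,-214],12],
    [[24,-98,-250],14],
    [[28,-112,-286],16],
    [[31,-126,-322],18],
    [[35,-140,-357],20],
    [[38,-154,-393],22],
    [[41,-167.5,-428.7],23.2],
    [[41,-167.5,-428.7],23.2],
    [[41,-167.5,-428.7],23.2]
  ],
  "grip": 0
}}

```text
clock: 2.5
position: [0.5093, -0.3007, 0.19]
ee_rot: [0.062, -0.704, 0.063, 0.705]
contact_force: [-0.5, 0.4, -0.3]
width: 0.0855
```

Run:
```python
from rig import manip
from st import *
import pickle,cv2
s=manip.get_state();show(s);print(plan(s,[.509,-.3012,.101],-.18))
o=[]
for n in("scene","top"):
    p=manip.get_image(n);pickle.dump(p,open(f"{n}2.pkl","wb"))
    o.append(p["image"][:,:,::-1][150:300,220:420])
cv2.imwrite("pics/s2.png",cv2.resize(np.vstack(o),None,fx=2,fy=2,interpolation=cv2.INTER_CUBIC))
```

```text
t 2.5 pos [ 0.5093 -0.3007  0.19  ] F [-0.54  0.44 -0.26] M [0.038 0.06  0.011] w 0.0855 q [-6.500e-01  3.260e-01  1.536e+00 -1.000e-03  1.280e+00  1.097e+00] headyaw -0.1769
[array([89. ,  0.5,  0.1]), 'headyaw', np.float64(-0.1769), 'turn deg about tool x (down => -)', np.float64(0.18)]
```

View pics/s2.png

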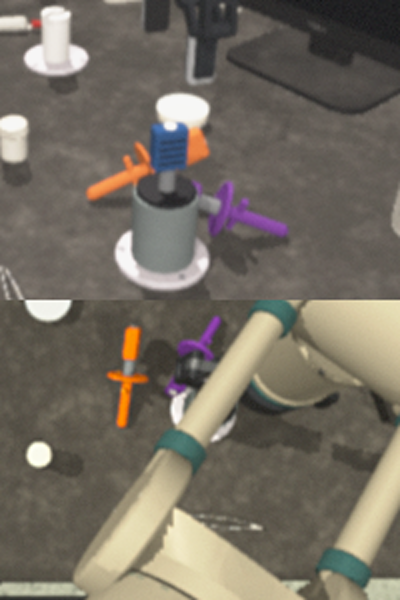

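Emit:
{"name": "step_arm", "arguments": {
  "targets": [
    [[25,0,0],0],
    [[50,0,0],0],
    [[75,0,0],0],
    [[89,0.3,0],0],
    [[89,0.3,0],0],
    [[89,0.3,0],0]
  ],
  "grip": 0
}}

```text
clock: 3.2
position: [0.5085, -0.3025, 0.1018]
ee_rot: [-0.064, 0.704, -0.064, -0.704]
contact_force: [1.0, 1.1, 0.6]
width: 0.0849
```

Run:
```python
from rig import manip
from st import *
import pickle,cv2
s=manip.get_state();show(s)
p=manip.get_image("scene")
cv2.imwrite("pics/s3.png",cv2.resize(p["image"][:,:,::-1][150:300,230:390],None,fx=4,fy=4,interpolation=cv2.INTER_CUBIC))
```

```text
t 3.2 pos [ 0.5085 -0.3025  0.1018] F [1.05 1.15 0.56] M [-0.034  0.021  0.034] w 0.0849 q [-0.654  0.398  1.662 -0.     1.082  1.097] headyaw -0.1807
```

View pics/s3.png

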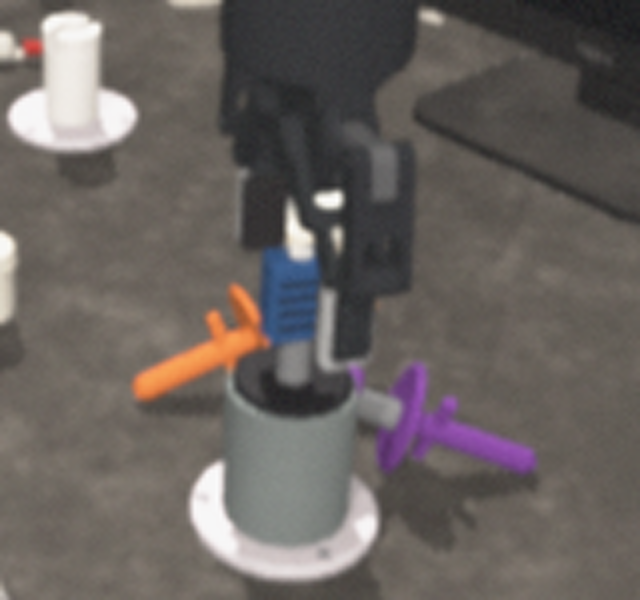

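The open fingers straddle the blue head, with the near finger at crop (345,300) and the far one at (262,210). I'll close gently.

Emit:
{"name": "step_arm", "arguments": {
  "targets": [
    [[0,0,0],0],
    [[0,0,0],0],
    [[0,0,0],0],
    [[0,0,0],0],
    [[0,0,0],0],
    [[0,0,0],0],
    [[0,0,0],0],
    [[0,0,0],0]
  ],
  "grip": 1,
  "grip_force": 40
}}

```text
clock: 4.05
position: [0.5092, -0.3015, 0.1016]
ee_rot: [-0.063, 0.704, -0.063, -0.704]
contact_force: [-0.1, -0.3, 2.9]
width: 0.0155
```

Run:
```python
from rig import manip
from st import *
import pickle,cv2
s=manip.get_state();show(s)
p=manip.get_image("scene")
cv2.imwrite("pics/s4.png",cv2.resize(p["image"][:,:,::-1][150:300,230:390],None,fx=4,fy=4,interpolation=cv2.INTER_CUBIC))
```

```text
t 4.05 pos [ 0.5092 -0.3015  0.1016] F [-0.07 -0.26  2.9 ] M [ 0.069 -0.037  0.003] w 0.0155 q [-0.652  0.398  1.662  0.     1.081  1.098] headyaw -0.179
```

View pics/s4.png

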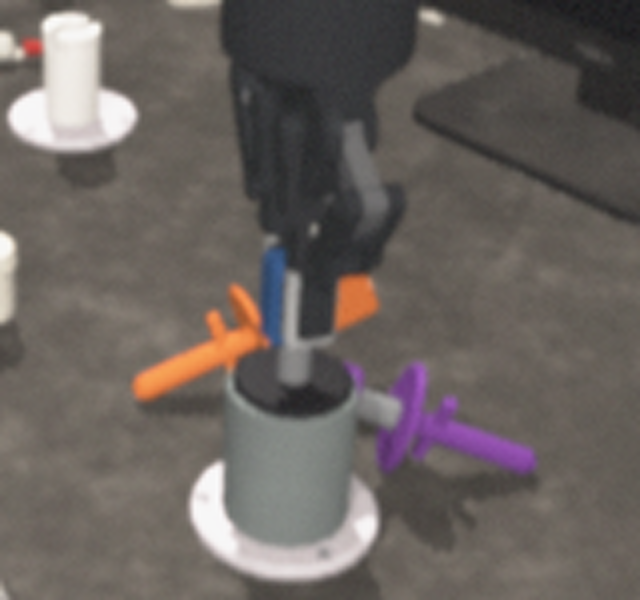

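Emit:
{"name": "step_arm", "arguments": {
  "targets": [
    [[-2,0,0],0],
    [[-3,0,0],0],
    [[-3,0,0],0]
  ]
}}

```text
clock: 4.4
position: [0.5088, -0.3014, 0.104]
ee_rot: [0.063, -0.704, 0.063, 0.704]
contact_force: [0.1, 0.6, -2.2]
width: 0.0158
```

Emit:
{"name": "step_arm", "arguments": {
  "targets": [
    [[-1.5,0,0],0],
    [[-2.5,0,0],0],
    [[-2.5,0,0],0]
  ]
}}

```text
clock: 4.7
position: [0.5086, -0.3013, 0.1061]
ee_rot: [0.063, -0.704, 0.063, 0.705]
contact_force: [0.4, 0.8, -6.1]
width: 0.0157
```

Run:
```python
from rig import manip
from st import *
for _ in range(2): show(manip.get_state())
```

```text
t 4.7 pos [ 0.5086 -0.3013  0.1061] F [ 0.35  0.82 -6.08] M [-0.119 -0.034 -0.018] w 0.0157 q [-0.652  0.394  1.656 -0.     1.093  1.098] headyaw -0.1792
t 4.7 pos [ 0.5086 -0.3013  0.1061] F [ 0.35  0.82 -6.08] M [-0.119 -0.034 -0.018] w 0.0157 q [-0.652  0.394  1.656 -0.     1.093  1.098] headyaw -0.1792
```

Emit:
{"name": "step_arm", "arguments": {
  "targets": [
    [[0,0,0],-6],
    [[0,0,0],-12],
    [[0,0,0],-17],
    [[0,0,0],-17]
  ]
}}

```text
clock: 5.1
position: [0.5085, -0.3011, 0.1061]
ee_rot: [-0.041, -0.705, -0.042, 0.706]
contact_force: [-0.6, -0.7, -5.5]
width: 0.0157
```

Run:
```python
from rig import manip
from st import *
show(manip.get_state())
```

```text
t 5.1 pos [ 0.5085 -0.3011  0.1061] F [-0.64 -0.68 -5.46] M [-0.019  0.004  0.008] w 0.0157 q [-0.652  0.394  1.656  0.     1.093  0.801] headyaw 0.1174
```

Still locked (pull of 5.5 N) and turning freely. I'll continue in small steps.

Emit:
{"name": "step_arm", "arguments": {
  "targets": [
    [[0,0,0],-5],
    [[0,0,0],-5]
  ]
}}

```text
clock: 5.3
position: [0.5085, -0.3011, 0.1063]
ee_rot: [-0.071, -0.703, -0.072, 0.704]
contact_force: [-1.1, 0.7, -6.8]
width: 0.0155
```

Emit:
{"name": "step_arm", "arguments": {
  "targets": [
    [[0,0,0],-5],
    [[0,0,0],-5]
  ]
}}

```text
clock: 5.5
position: [0.5086, -0.3012, 0.1064]
ee_rot: [-0.102, -0.699, -0.102, 0.7]
contact_force: [0.5, 0.9, -6.8]
width: 0.0156
```

Emit:
{"name": "step_arm", "arguments": {
  "targets": [
    [[0,0,0],-5],
    [[0,0,0],-5]
  ]
}}

```text
clock: 5.7
position: [0.5087, -0.3013, 0.1065]
ee_rot: [-0.132, -0.694, -0.132, 0.695]
contact_force: [-0.6, 1.3, -8.0]
width: 0.0153
```

Emit:
{"name": "step_arm", "arguments": {
  "targets": [
    [[0,0,0],-5],
    [[0,0,0],-5]
  ]
}}

```text
clock: 5.9
position: [0.5088, -0.3013, 0.1065]
ee_rot: [-0.162, -0.688, -0.162, 0.688]
contact_force: [-0.6, -0.0, -7.4]
width: 0.0159
```

Emit:
{"name": "step_arm", "arguments": {
  "targets": [
    [[0,0,0],-5],
    [[0,0,0],-5]
  ]
}}

```text
clock: 6.1
position: [0.5088, -0.3014, 0.1066]
ee_rot: [-0.192, -0.68, -0.192, 0.681]
contact_force: [0.1, 0.7, -7.3]
width: 0.0154
```

Emit:
{"name": "step_arm", "arguments": {
  "targets": [
    [[0,0,0],-5],
    [[0,0,0],-5]
  ]
}}

```text
clock: 6.3
position: [0.5089, -0.3015, 0.1067]
ee_rot: [-0.222, -0.671, -0.222, 0.672]
contact_force: [0.3, -0.2, -6.8]
width: 0.0154
```

Emit:
{"name": "step_arm", "arguments": {
  "targets": [
    [[0,0,0],-5],
    [[0,0,0],-5]
  ]
}}

```text
clock: 6.5
position: [0.5091, -0.3018, 0.107]
ee_rot: [0.251, 0.661, 0.25, -0.661]
contact_force: [-0.5, 0.7, -6.3]
width: 0.0159
```

Emit:
{"name": "step_arm", "arguments": {
  "targets": [
    [[0,0,0],-5],
    [[0,0,0],-5]
  ]
}}

```text
clock: 6.7
position: [0.5097, -0.302, 0.1078]
ee_rot: [0.28, 0.65, 0.278, -0.649]
contact_force: [-1.2, 0.6, -2.8]
width: 0.0152
```

The force dropped to −2.8 N at about 57°. I'll nudge 4° further towards the slot's middle and test with a small lift.

Emit:
{"name": "step_arm", "arguments": {
  "targets": [
    [[0,0,0],-4],
    [[-2,0,0],-4],
    [[-2,0,0],-4]
  ]
}}

```text
clock: 7.0
position: [0.5096, -0.302, 0.1098]
ee_rot: [0.302, 0.64, 0.301, -0.639]
contact_force: [0.2, 0.7, -1.7]
width: 0.0152
```

Emit:
{"name": "step_arm", "arguments": {
  "targets": [
    [[-2,0,0],0],
    [[-3,0,0],0],
    [[-3,0,0],0]
  ]
}}

```text
clock: 7.3
position: [0.5092, -0.3017, 0.1121]
ee_rot: [0.303, 0.639, 0.302, -0.639]
contact_force: [0.2, 0.1, -1.6]
width: 0.0155
```

Run:
```python
from rig import manip
from st import *
show(manip.get_state())
```

```text
t 7.3 pos [ 0.5092 -0.3017  0.1121] F [ 0.18  0.1  -1.62] M [ 0.048 -0.013  0.003] w 0.0155 q [-0.652  0.388  1.648 -0.     1.104  0.034] headyaw 0.8847
```

Free: 10 mm of lift with only the probe's weight on the wrist. Now I'll draw it straight out.

Emit:
{"name": "step_arm", "arguments": {
  "targets": [
    [[-6,0,0],0],
    [[-12,0,0],0],
    [[-18,0,0],0],
    [[-18,0,0],0]
  ]
}}

```text
clock: 7.7
position: [0.5097, -0.3021, 0.1312]
ee_rot: [0.304, 0.639, 0.302, -0.639]
contact_force: [0.4, 0.1, -1.5]
width: 0.0151
```

Emit:
{"name": "step_arm", "arguments": {
  "targets": [
    [[-12,0,0],0],
    [[-25,0,0],0],
    [[-38,0,0],0],
    [[-52,0,0],0],
    [[-65,0,0],0],
    [[-75,0,0],0],
    [[-75,0,0],0]
  ]
}}

```text
clock: 8.4
position: [0.5099, -0.3022, 0.207]
ee_rot: [0.304, 0.64, 0.302, -0.638]
contact_force: [1.6, 0.8, -1.4]
width: 0.0155
```

Run:
```python
from rig import manip
from st import *
import pickle,cv2
s=manip.get_state();show(s);print(plan(s,[.588,.0975,.205],.16))
p=manip.get_image("scene")
cv2.imwrite("pics/s5.png",cv2.resize(p["image"][:,:,::-1][130:300,220:390],None,fx=3.5,fy=3.5,interpolation=cv2.INTER_CUBIC))
```

```text
t 8.4 pos [ 0.5099 -0.3022  0.207 ] F [ 1.6   0.8  -1.45] M [ 0.025 -0.038  0.025] w 0.0155 q [-0.652  0.314  1.51  -0.     1.313  0.033] headyaw 0.8855
[array([   1.2, -192.5, -358.9]), 'headyaw', np.float64(0.8855), 'turn deg about tool x (down => -)', np.float64(41.57)]
```

View pics/s5.png

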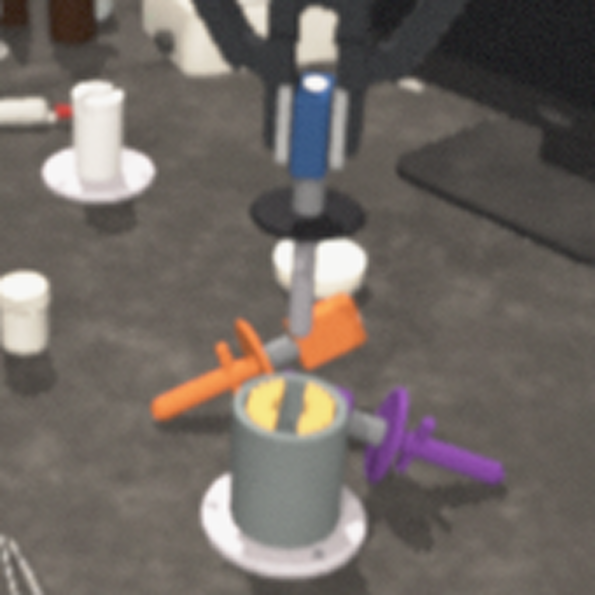

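The probe is out and hangs vertical at crop (310,200). Next I'll carry it high to the cup.

Emit:
{"name": "step_arm", "arguments": {
  "targets": [
    [[0,-16,-30],3.5],
    [[0,-32,-60],7],
    [[0,-48,-90],10.5],
    [[0,-64,-120],14],
    [[0,-80,-150],17.5],
    [[0,-96,-180],21],
    [[0,-112,-210],24.5],
    [[0,-128,-240],28],
    [[0,-144,-270],31.5],
    [[0,-160,-300],35],
    [[0,-176,-330],38.5],
    [[0,-192.5,-358.9],41.6],
    [[0,-192.5,-358.9],41.6],
    [[0,-192.5,-358.9],41.6]
  ]
}}

```text
clock: 9.85
position: [0.5865, 0.0987, 0.2038]
ee_rot: [-0.057, -0.704, -0.057, 0.706]
contact_force: [-0.0, -0.2, -2.1]
width: 0.0157
```

Run:
```python
from rig import manip
from st import *
import pickle,cv2
s=manip.get_state();show(s);print(plan(s,[.588,.0975,.165],.16))
o=[]
for n in("scene","top"):
    p=manip.get_image(n);pickle.dump(p,open(f"{n}6.pkl","wb"))
    I=p["image"][:,:,::-1]
    o.append(cv2.resize(I[90:200,200:300] if n=="scene" else I[130:240,130:230],None,fx=4,fy=4,interpolation=cv2.INTER_CUBIC))
cv2.imwrite("pics/s6.png",np.hstack(o))
```

```text
t 9.85 pos [0.5865 0.0987 0.2038] F [-0.01 -0.18 -2.1 ] M [-0.057  0.001 -0.065] w 0.0157 q [ 5.000e-02  3.230e-01  1.506e+00 -1.000e-03  1.315e+00  1.460e+00] headyaw 0.1618
[array([38.8,  1.4, -1.4]), 'headyaw', np.float64(0.1618), 'turn deg about tool x (down => -)', np.float64(0.1)]
```

View pics/s6.png

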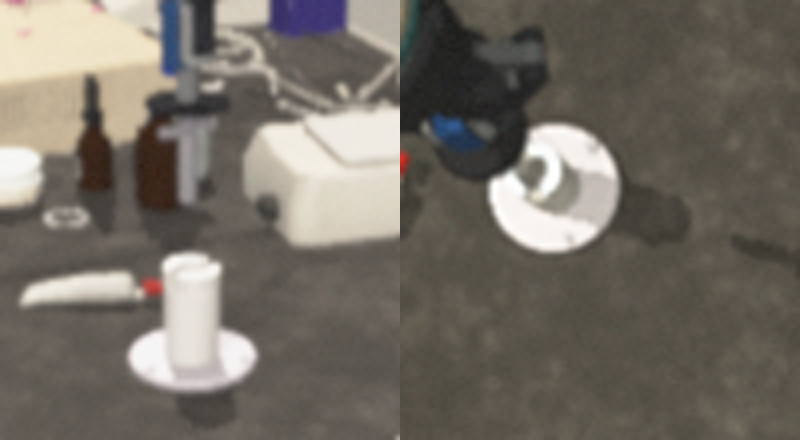

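Run:
```python
from h import *
from rig import manip
s=manip.get_state();x,y,z=s["position"];tip=z-.0936
for n,(r0,c0) in (("scene",(90,200)),("top",(130,130))):
    p=pickle.load(open(f"{n}6.pkl","rb"))
    im=cv2.resize(p["image"][r0:r0+75,c0:c0+75,::-1],None,fx=5.3,fy=5.3,interpolation=cv2.INTER_CUBIC)
    f=lambda X:((proj(p,X)-[c0,r0]+.5)*5.3).astype(np.int32)
    t=np.linspace(0,2*np.pi,60);C=lambda cx,cy,r,zz:np.c_[cx+r*np.cos(t),cy+r*np.sin(t),t*0+zz]
    for zz in(.065,.069):cv2.polylines(im,[f(C(x,y,.0265,tip+zz))],True,(0,0,255),1)
    q=f(np.array([[x,y,tip],[x,y,tip+.13]]));cv2.line(im,tuple(map(int,q[0])),tuple(map(int,q[1])),(0,255,255),1)
    yw=.162;l=np.array([np.cos(yw),np.sin(yw),0])*.02
    q=f(np.array([[x,y,tip+.05]+l*0+0,[x,y,tip+.05]]));q=f(np.array([[x,y,tip+.05]-l,[x,y,tip+.05]+l]));cv2.line(im,tuple(map(int,q[0])),tuple(map(int,q[1])),(0,255,0),1)
    cx,cy=(.5873,.1005) if n=="scene" else (.5892,.0967)
    cv2.polylines(im,[f(C(cx,cy,.018,.068))],True,(255,0,0),1)
    cv2.imwrite(f"pics/o7{n}.png",im)
cv2.imwrite("pics/o7.png",np.hstack([cv2.imread(f"pics/o7{n}.png") for n in("scene","top")]))
```

```text
(no output)
```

View pics/o7.png

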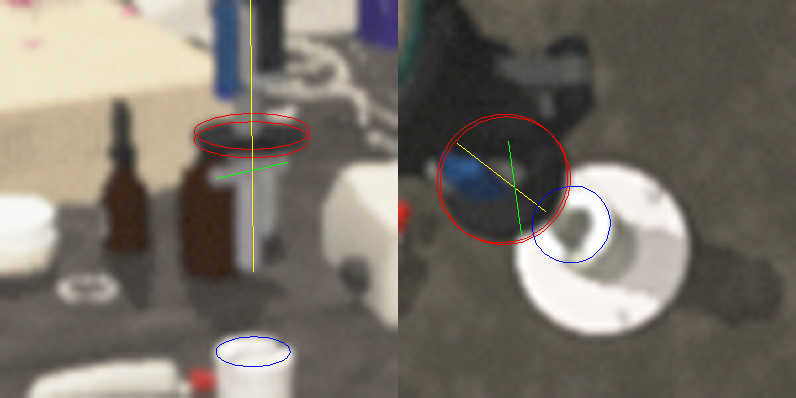

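In the scene crop the stem is at x≈245 and the cup axis at x≈253. Both views agree on a cup axis of about (0.589, 0.097) in arm coordinates. I'll shift there, go down to just above the rim and look again.

Run:
```python
from rig import manip
from st import *
s=manip.get_state();show(s);print(np.round(R(s),3));print(plan(s,[.5892,.097,.169],.16))
```

```text
t 9.95 pos [0.5866 0.0975 0.2041] F [-0.41  0.51 -2.09] M [ 0.034  0.036 -0.022] w 0.0156 q [ 4.800e-02  3.220e-01  1.506e+00 -1.000e-03  1.315e+00  1.460e+00] headyaw 0.1595
[[-0.002  0.159 -0.987]
 [-0.001 -0.987 -0.159]
 [-1.     0.001  0.002]]
[array([35.1,  0.9, -2.6]), 'headyaw', np.float64(0.1595), 'turn deg about tool x (down => -)', np.float64(-0.03)]
```

Emit:
{"name": "step_arm", "arguments": {
  "targets": [
    [[12,0.9,-2.6],0],
    [[24,0.9,-2.6],0],
    [[35,0.9,-2.6],0],
    [[35,0.9,-2.6],0],
    [[35,0.9,-2.6],0]
  ]
}}

```text
clock: 10.45
position: [0.5895, 0.0975, 0.1691]
ee_rot: [-0.056, -0.704, -0.056, 0.705]
contact_force: [-0.3, -0.8, -1.7]
width: 0.0155
```

Run:
```python
from h import *
from rig import manip
from st import *
s=manip.get_state();show(s)
P=[manip.get_image(n) for n in("scene","top")]
x,y,z=s["position"];tip=z-.0936;o=[]
for n,p,(r0,c0) in (("scene",P[0],(110,210)),("top",P[1],(135,125))):
    pickle.dump(p,open(n+"8.pkl","wb"))
    k=5.3
    raw=cv2.resize(p["image"][r0:r0+75,c0:c0+75,::-1],None,fx=k,fy=k,interpolation=cv2.INTER_CUBIC);im=raw.copy()
    f=lambda X:((proj(p,X)-[c0,r0]+.5)*k).astype(np.int32)
    t=np.linspace(0,2*np.pi,60);C=lambda cx,cy,r,zz:np.c_[cx+r*np.cos(t),cy+r*np.sin(t),t*0+zz]
    for zz in(.065,.069):cv2.polylines(im,[f(C(x,y,.0265,tip+zz))],True,(0,0,255),1)
    q=f(np.array([[x,y,tip],[x,y,tip+.13]]));cv2.line(im,tuple(map(int,q[0])),tuple(map(int,q[1])),(0,255,255),1)
    l=np.array([np.cos(.16),np.sin(.16),0])*.02
    q=f(np.array([[x,y,tip+.05]-l,[x,y,tip+.05]+l]));cv2.line(im,tuple(map(int,q[0])),tuple(map(int,q[1])),(0,255,0),1)
    cx,cy=(.5873,.1005) if n=="scene" else (.5892,.0967)
    cv2.polylines(im,[f(C(cx,cy,.018,.068))],True,(255,0,0),1)
    o.append(raw if n=="scene" else im);o.append(im) if n=="scene" else 0
cv2.imwrite("pics/o8.png",cv2.resize(np.hstack(o),None,fx=.67,fy=.67,interpolation=cv2.INTER_AREA))
cv2.imwrite("pics/o8a.png",cv2.resize(o[0],None,fx=1.4,fy=1.4))
```

```text
t 10.45 pos [0.5895 0.0975 0.1691] F [-0.31 -0.79 -1.66] M [ 0.016 -0.016  0.006] w 0.0155 q [ 0.047  0.35   1.554 -0.     1.239  1.459] headyaw 0.1591
```

View pics/o8.png

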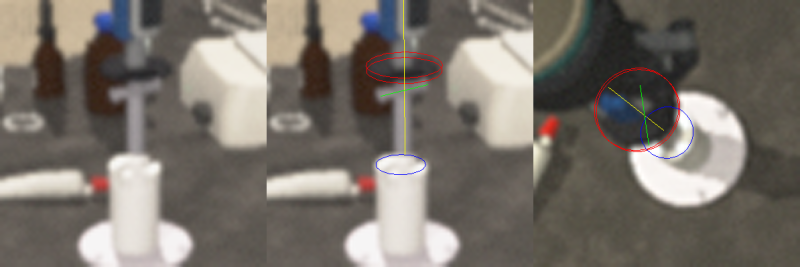

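View pics/o8a.png

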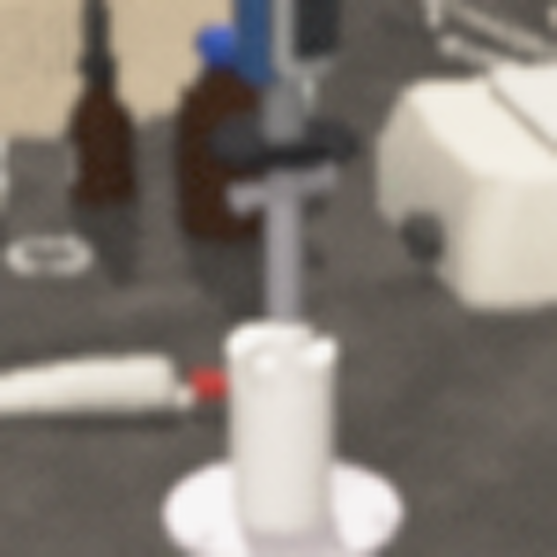

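The stem (x≈283) lines up with the cup rim (227–337, centre 282), and the tip is just above the rim. I'll descend into the bore.

Emit:
{"name": "step_arm", "arguments": {
  "targets": [
    [[8,0,0],0],
    [[16,0,0],0],
    [[24,0,0],0],
    [[32,0,0],0],
    [[40,0,0],0],
    [[46,0,0],0],
    [[46,0,0],0],
    [[46,0,0],0]
  ]
}}

```text
clock: 11.35
position: [0.5899, 0.0977, 0.1237]
ee_rot: [-0.056, -0.705, -0.056, 0.705]
contact_force: [-0.2, -0.4, -2.5]
width: 0.0152
```

Run:
```python
from h import *
from rig import manip
from st import *
s=manip.get_state();show(s)
P=[manip.get_image(n) for n in("scene","top")];o=[]
for n,p,(r0,c0) in (("scene",P[0],(125,215)),("top",P[1],(140,135))):
    pickle.dump(p,open(n+"9.pkl","wb"))
    o.append(cv2.resize(p["image"][r0:r0+65,c0:c0+60,::-1],None,fx=6.5,fy=6.5,interpolation=cv2.INTER_CUBIC))
cv2.imwrite("pics/o9.png",np.hstack(o))
```

```text
t 11.35 pos [0.5899 0.0977 0.1237] F [-0.22 -0.36 -2.51] M [-0.013  0.011  0.072] w 0.0152 q [ 0.048  0.386  1.619 -0.     1.137  1.459] headyaw 0.1595
```

View pics/o9.png

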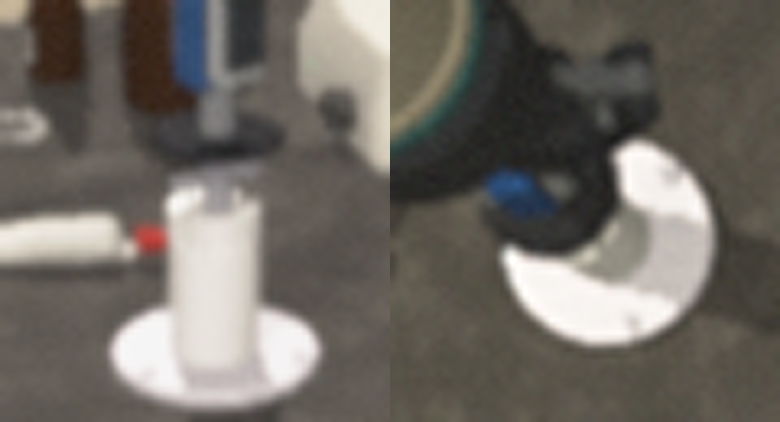

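Emit:
{"name": "step_arm", "arguments": {
  "targets": [
    [[4,0,0],0],
    [[8,0,0],0],
    [[10.5,0,0],0],
    [[10.5,0,0],0]
  ]
}}

```text
clock: 11.85
position: [0.5894, 0.0977, 0.1127]
ee_rot: [-0.056, -0.704, -0.056, 0.705]
contact_force: [-0.2, -0.2, -1.5]
width: 0.0157
```

Emit:
{"name": "step_arm", "arguments": {
  "targets": [
    [[1.5,0,0],0],
    [[2.5,0,0],0],
    [[2.5,0,0],0]
  ]
}}

```text
clock: 12.15
position: [0.5897, 0.0977, 0.1107]
ee_rot: [-0.056, -0.705, -0.056, 0.705]
contact_force: [-0.4, 0.2, -2.4]
width: 0.0153
```

Emit:
{"name": "step_arm", "arguments": {
  "targets": [
    [[2,0,0],0],
    [[4,0,0],0],
    [[5.5,0,0],0],
    [[5.5,0,0],0]
  ]
}}

```text
clock: 12.55
position: [0.5896, 0.0977, 0.105]
ee_rot: [-0.056, -0.705, -0.056, 0.705]
contact_force: [-0.3, -0.4, -1.8]
width: 0.016
```

Emit:
{"name": "step_arm", "arguments": {
  "targets": [
    [[1,0,0],0],
    [[1.5,0,0],0],
    [[1.5,0,0],0]
  ]
}}

```text
clock: 12.85
position: [0.5898, 0.0977, 0.1037]
ee_rot: [-0.056, -0.705, -0.056, 0.705]
contact_force: [0.3, -0.1, -1.7]
width: 0.0155
```

Run:
```python
from h import *
from rig import manip
from st import *
s=manip.get_state();show(s)
P=[manip.get_image(n) for n in("scene","top")];o=[]
for n,p,(r0,c0) in (("scene",P[0],(125,215)),("top",P[1],(140,135))):
    o.append(cv2.resize(p["image"][r0:r0+65,c0:c0+60,::-1],None,fx=6.5,fy=6.5,interpolation=cv2.INTER_CUBIC))
cv2.imwrite("pics/o10.png",np.hstack(o))
```

```text
t 12.85 pos [0.5898 0.0977 0.1037] F [ 0.27 -0.1  -1.74] M [ 0.012 -0.014  0.021] w 0.0155 q [ 0.048  0.404  1.645 -0.     1.092  1.459] headyaw 0.1595
```

View pics/o10.png

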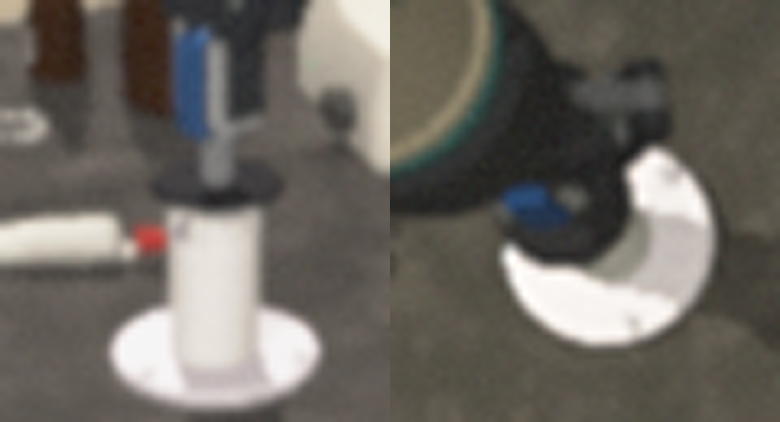

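The left lug shows in its notch at crop (180,225). Now I'll go down in 1 mm steps to feel the notch floor.

Emit:
{"name": "step_arm", "arguments": {
  "targets": [
    [[1,0,0],0],
    [[1,0,0],0]
  ]
}}

```text
clock: 13.15
position: [0.5897, 0.0977, 0.1027]
ee_rot: [-0.056, -0.705, -0.056, 0.705]
contact_force: [-0.2, -0.7, -1.9]
width: 0.0155
```

Emit:
{"name": "step_arm", "arguments": {
  "targets": [
    [[0.7,0,0],0],
    [[0.7,0,0],0]
  ]
}}

```text
clock: 13.35
position: [0.5898, 0.0977, 0.1026]
ee_rot: [0.056, 0.705, 0.056, -0.705]
contact_force: [-1.0, -1.2, 2.8]
width: 0.0158
```

Emit:
{"name": "step_arm", "arguments": {
  "targets": [
    [[0.7,0,0],0],
    [[0.7,0,0],0]
  ]
}}

```text
clock: 13.55
position: [0.5899, 0.0977, 0.1025]
ee_rot: [0.056, 0.705, 0.056, -0.705]
contact_force: [-2.0, -0.4, 5.9]
width: 0.0151
```

Contact came at TCP z = 0.1026, exactly the predicted seat. I'll ease off the pressure, then open.

Emit:
{"name": "step_arm", "arguments": {
  "targets": [
    [[-0.7,0,0],0],
    [[-0.7,0,0],0]
  ]
}}

```text
clock: 13.75
position: [0.5898, 0.0977, 0.1025]
ee_rot: [0.056, 0.705, 0.056, -0.705]
contact_force: [-2.2, -0.4, 3.1]
width: 0.0155
```

Emit:
{"name": "step_arm", "arguments": {
  "targets": [
    [[0,0,0],0],
    [[0,0,0],0],
    [[0,0,0],0],
    [[0,0,0],0],
    [[0,0,0],0],
    [[0,0,0],0]
  ],
  "grip": 0.3
}}

```text
clock: 14.35
position: [0.5898, 0.0977, 0.102]
ee_rot: [-0.056, -0.705, -0.056, 0.705]
contact_force: [0.1, 0.6, -0.9]
width: 0.0596
```

Run:
```python
from h import *
from rig import manip
from st import *
s=manip.get_state();show(s)
p=manip.get_image("scene")
cv2.imwrite("pics/o11.png",cv2.resize(p["image"][100:195,200:300,::-1],None,fx=6,fy=6,interpolation=cv2.INTER_CUBIC))
```

```text
t 14.35 pos [0.5898 0.0977 0.102 ] F [ 0.14  0.64 -0.88] M [-0.03  -0.049  0.034] w 0.0596 q [ 0.048  0.406  1.647 -0.     1.089  1.459] headyaw 0.1594
```

View pics/o11.png

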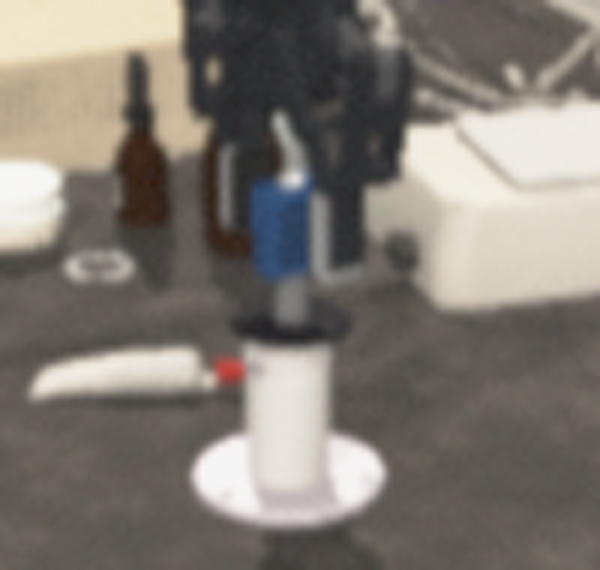

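Emit:
{"name": "step_arm", "arguments": {
  "targets": [
    [[-10,0,0],0],
    [[-25,0,0],0],
    [[-45,0,0],0],
    [[-65,0,0],0],
    [[-90,0,0],0],
    [[-115,0,0],0],
    [[-115,0,0],0]
  ]
}}

```text
clock: 15.1
position: [0.5922, 0.0979, 0.2218]
ee_rot: [0.056, 0.708, 0.056, -0.702]
contact_force: [1.1, -0.1, 0.0]
width: 0.0599
```

Emit:
{"name": "step_arm", "arguments": {
  "targets": [
    [[-10,0,40],0],
    [[-20,0,80],0],
    [[-30,0,120],0],
    [[-40,0,160],0],
    [[-40,0,200],0],
    [[-40,0,200],0],
    [[-40,0,200],0]
  ]
}}

```text
clock: 15.8
position: [0.3918, 0.0659, 0.2572]
ee_rot: [0.056, 0.705, 0.056, -0.704]
contact_force: [0.1, -0.1, -0.2]
width: 0.0594
```

Run:
```python
from h import *
from fithead import fithead
from rig import manip
from st import *
s=manip.get_state();show(s)
P=[manip.get_image(n) for n in("scene","top")];o=[]
for n,p,(r0,c0) in (("scene",P[0],(110,210)),("top",P[1],(135,125))):
    pickle.dump(p,open(n+"12.pkl","wb"))
    cv2.imwrite(f"pics/full12{n}.png",p["image"][:,:,::-1])
    k=5.3
    raw=cv2.resize(p["image"][r0:r0+75,c0:c0+75,::-1],None,fx=k,fy=k,interpolation=cv2.INTER_CUBIC)
    o.append(raw)
cv2.imwrite("pics/o12.png",np.hstack(o))
```

```text
t 15.8 pos [0.3918 0.0659 0.2572] F [ 0.09 -0.11 -0.24] M [-0.034  0.003  0.039] w 0.0594 q [-0.009 -0.015  1.79  -0.     1.365  1.403] headyaw 0.1592
```

View pics/o12.png

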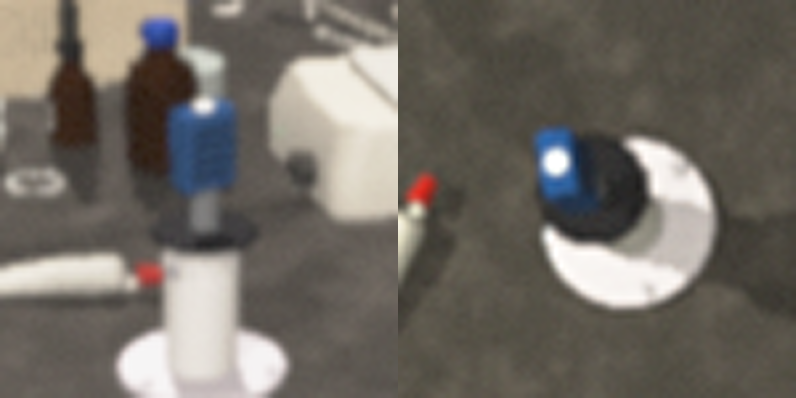

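View pics/full12scene.png

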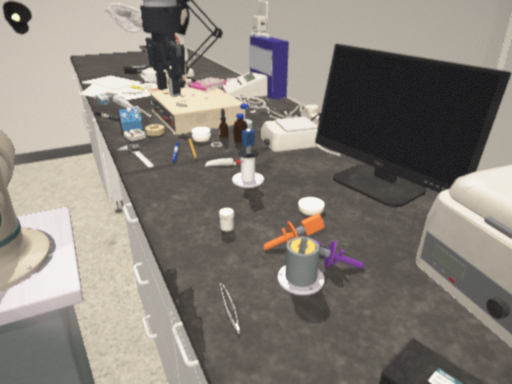

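The probe stands upright in the cup at scene pixel (248,150). The jar (227,219), petri dish (311,206) and forceps (230,307) look unmoved. I'll make one numeric check of height and displacement, then hand in.

Run:
```python
from h import *
from rig import manip
P=[pickle.load(open(f"{n}12.pkl","rb")) for n in("scene","top")]
U=[((204+.5)/5.3-.5+210,(105+.5)/5.3-.5+110),((556-398+.5)/5.3-.5+125,(162+.5)/5.3-.5+135)]
A=[];B=[]
for p,u in zip(P,U):
    o,d=ray(p,*u);d/=np.linalg.norm(d);K=np.eye(3)-np.outer(d,d);A.append(K);B.append(K@o)
X=np.linalg.solve(sum(A),sum(B));print("dot",X,[proj(p,[X])[0]-u for p,u in zip(P,U)])
q=pickle.load(open("scene1.pkl","rb"))["image"].astype(int);d=np.abs(P[0]["image"].astype(int)-q).max(2)
for n,(r0,r1,c0,c1) in dict(jar=(204,236,216,240),petri=(194,212,300,326),forceps=(280,335,212,245)).items():print(n,d[r0:r1,c0:c1].mean(),(d[r0:r1,c0:c1]>40).sum())
print(manip.sign_off() if X[2]<.146 else "wait")
```

```text
dot [0.58969081 0.09704853 0.14028563] [array([ 0.35637258, -0.03890115]), array([-0.14861475,  0.36609193])]
jar 10.243489583333334 0
petri 7.0918803418803416 8
forceps 6.884297520661157 0
the job is handed in; nothing more can be done
None
```

The blue-headed probe is hanging upright in the white cup with its lugs in the notches. I let go of it, moved the arm clear and handed the job in at about 16 s of the 45 s allowed.

- **Unlocking:** I gripped the head across its 16 mm, lifted lightly (5–8 N on the wrist) and turned anticlockwise in small steps. At about 57° the force dropped to little more than the probe's own weight. I turned 4° further towards the slot's middle and drew it straight out at about 1.5 N.
- **Seating:** Contact with the notch floor came at TCP height 0.1026 m, exactly the height I had worked out, at about 6 N.
- **Last checks:** The two cameras put the top of the head at z = 0.140 m, against 0.139 expected. It lies over the cup axis, (0.590, 0.097). One lug was visible in its notch; the disc hid the other. The jar and forceps had not changed in the picture; a few petri pixels changed, probably from the orange probe lying near it.
- **Disagreements:**
  - The two cameras differed by about 2–4 mm on positions, so I aligned the probe to the cup by comparing them in the same picture.
  - The head's direction was uncertain by about 0.1 rad before gripping.
- **Look-alikes:** The orange and purple probes fell over by themselves in the first second, before the arm had moved. I did not touch them.

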